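# Hold the large sample flask down in the sprung ring

## Robot

A 6-joint arm with a two-finger parallel gripper is mounted at the origin on a cart in front of the work surface, level with it; the furniture and walls round the work are solid. World frame = base frame: x ahead of the robot, y to its left, z up, the work surface at z = 0. Lengths are in m, angles in degrees, forces in N, time in s.
With the tool pointing down it reaches from about 0.4 to 0.825 m from the base axis. Payload 7 kg.
Tool frame: the origin (TCP) lies at the very end of the fingers, on their centre line; the grasp point (between the pads) lies 19 mm behind it; z points along the fingers, y is the line along which they close (so a half turn about z gives the same grasp; the last joint's range is limited). The gripper opens to 88 mm and grips with 3 to 60 N. Pads are 19 mm wide; open, the fingers measure 130 mm over their backs; the gripper's body (78 mm by 193 mm) begins 47 mm behind the grasp point.
Start: joints at [-54.368, 20.546, 0.682, 0, -70.136, -16.507], TCP at [0.221, -0.638, 0.227] pointing down, gripper open.
Joint ranges: [-176.03, 176.03], [-82.01, 121.73], [-58.28, 71.71], [-173.87, 95.51], [-174.79, -0.11], [-173.66, 173.66]. Speed limits (degrees/s): [136.94, 136.94, 172.46, 180, 180, 180].

## Interface

Orientations are given as [roll, pitch, yaw] about the fixed x, y, z axes, in that order (R = Rz(yaw) Ry(pitch) Rx(roll)).
In Python, from plant import get_state, capture, close_job, regions_of gives the robot as it stands.
- The arm moves only by the tool jog_arm, never from a script. Its argument "moves" is a list of rows, each a list of 3 entries, a list of its own where there are three numbers: the shift along the tool's x, y, z in cm, then the turn about the tool's z in degrees, then the finger opening in cm, from 0 to 8.76. A call has 1 to 12 rows; each row shifts and turns the commanded pose from where the row before left it, along the tool's axes as they then stand; what a row does not reach is not made up. A row lasts 1/8 s, in which the tool goes at most 62.5 mm and 10.7 degrees, less where a joint would pass 70% of its speed; a pose out of reach is approached as far as the arm can. A call is refused whole if a number of a shift passes 6.25 or a number of a turn 10.7, either way. A call with a gripper value outside its range is refused whole. The fingers move at their own pace and stop on an object; "newtons" is the grip in N (left out, the last holds). Time passes only in rows, so rows that do not move let the fingers close. It gives the time, the measured TCP pose, the force, the opening and the grip force at its end, in the units of the state.
- get_state(): the state, without advancing time (a new reading comes with each control period).
- capture(name): name is "side" or "top" or "wrist"; returns a dict with "pixels" (384x512x3 uint8, blue, green, red), "mtx" (3x3 intrinsics, pixels), "k1" (the pictures are not rectified: a ray, as slopes to the right and down, at radius r is drawn at 1 + k1 r^2 times it, then the intrinsics apply), "world_from_camera" (4x4, takes a point from camera to world coordinates); the wrist camera has in their place "hand_eye" (4x4, takes a point from camera to tool coordinates, whose origin is the TCP and whose axes are the flange's). Camera axes: x right, y down, z forward; pixel columns grow to the right and rows downward; lengths in m; the calibration is good to about 2 mm. A picture is of the moment at which its call begins: read the wrist's pose just before it. There is no depth.
- close_job(): hands the job in; it is judged then, once.
Trained networks look in a picture, given as the dict that the camera call returned (one of the last four; its "shot" number tells which), for a name from the list of things; names that differ only in an ending like _2 or _b are one class to them, and where a whole thing is asked for, a point or a joint stands for the part that bears it (a point fixed in the world has none). Each returns a list of dicts, best first, with "confidence" (0 to 1); they miss things now and then, are a little off and sometimes report something else, mostly with a low value. They report only what shows in the picture. A call takes as long as a camera call.
- regions_of(picture, thing): "pixels" (384x512 bool, what is visible of it) and "pixel" ([column, row] in pixels, amid what is visible of it).
The state is a dict: "time_s": time; "joints": joint angles; "qd": joint speeds; "joint_torque": joint torques, N m; "tcp_pos": TCP position; "eef_rot": TCP orientation; "contact_force": force on the tool from outside, world axes, zero at the start; "moment": the same for the moment, N m; "gripper_width": finger opening in m; "gripper_force": force on a finger pad.
Only numpy, scipy, OpenCV 4.12 (cv2) and the standard library are available. Lean on these libraries where they do the work, as an engineer would, in place of code of your own. Each camera call takes 0.05 s, during which the arm holds its last target. There are 200 camera calls.

## Task

Take the larger of the two round-bottomed flasks out of its cork ring, seat it upright in the sprung metal ring of the three-post cradle, and press it gently down until the ring is at the bottom of its travel, over the reading window. Finish there: the program ends while the robot still holds the flask pressed down, without letting go and without touching the cradle itself. Leave the small flask, the vial, the dosing bottle and the pipe coupling where they stand.

Things in the scene. Friction and masses are not known exactly. Their poses are not given: they have to be found in the camera images.
- flask_large: Large round-bottomed flask of brown glass with a thick heavy bottom, about 0.13 to 0.22 kg, loose, standing upright in its cork ring. Ball-shaped bulb of 64 mm diameter; straight neck of 22 mm diameter from 61 to 104 mm above the underside; lip of 28 mm diameter from 104 to 110 mm; grey stopper (fixed) of 18 mm diameter to 119 mm. Origin at the lowest point of the bulb, z up along the neck.
- flask_large_bulb (a point): Centre of the large flask's bulb, 32 mm above its lowest point.
- flask_large_neck (a point): Point on the large flask's axis at mid neck, 87 mm above its lowest point: a good place to grip, across the 22 mm neck, fingers pointing down, any yaw.
- flask_small: Small round-bottomed flask of the same glass and shape, bulb 48 mm in diameter, 93 mm tall, loose in its own cork ring. Origin at the lowest point of the bulb. Leave it alone.
- rest_large: Cork ring, fixed to the bench, 84 mm outside, 44 mm hole, 20 mm high, in which the large flask stands (its lowest point 11 mm above the bench). Origin at the centre of its underside, on the bench.
- rest_small: Cork ring, fixed to the bench, 72 mm outside, 32 mm hole, 20 mm high, in which the small flask stands. Origin at the centre of its underside.
- cradle: Sprung ring cradle, fixed to the bench: round aluminium foot of 116 mm diameter, 12 mm thick, with a small reading window in the middle; three posts on a 94 mm circle, 74 mm tall, each with a coil spring; on the springs a funnel-shaped metal ring. Origin at the centre of its underside, on the bench, z up.
- ring (a joint): How far the sprung ring is pressed down, in m: 0 at the top (springs extended), 0.020 at its stop. The springs push up with about 5 N at the top and 12 N at the stop; the flask's own weight does not move it, and it springs back when let go. Beyond the stop the ring is rigid.
- ring_seat (a point): Where the centre of the large flask's bulb comes when the flask sits in the sprung ring; it moves down with the ring (about 78 mm above the bench with the ring up, 58 mm at the stop). The ring is a 45 degree funnel, about 40 mm wide inside at the bottom and 64 mm at the top rim; its rim is 15 mm below this point. It guides in a bulb that is up to about 6 mm off centre.
- gas_bottle: Tall grey gas bottle with a regulator, fixed, behind the work: 457 mm tall, its knobs reaching up to 125 mm from its origin (on the bench, under its middle). Keep the gripper and arm clear of it.
- reactor_a: The nearer of the two tall clear cylinders with red lids, fixed, at the back left of the work: about 0.5 m tall, 125 mm radius, from its origin on the axis at the bench. Keep the gripper and arm clear of it.
- vial_plain: Capped test vial, 24 mm diameter, 65 mm tall, clear glass with a dark cap, standing loose between the rings at the front of the work; origin under its centre. Leave alone.
- dose_bottle: White dosing bottle, 42 mm diameter, 86 mm tall, standing loose near the front edge; origin under its centre. Leave alone.
- coupling: White pipe coupling, 58 mm diameter and 58 mm tall, standing loose; origin under its centre. Leave alone.

How it is judged:
By the outcome, as a careful person would: the job done as asked, in the order asked, and still so for the second after the job is handed in, while the arm keeps its last pose, push and grip.
It also fails if it takes over 37 s, if anything falls off the work surface, if the arm or the gripper's body presses on something with over 40 N, if the wrist force passes 120 N, or if a joint passes its speed limit or range.

## Working session

There is one attempt and no reset: what is moved stays moved. The work goes in short steps, Python scripts to look and compute and a tool call to move; the robot and the scene stay as the last step left them, time stands still between calls to the robot, and variables do not carry over. Pictures are saved under pics/ and viewed, at most 10 in all, crops included, and the job is handed in when it is done.

Besides the shell and the picture viewer there is one more tool, called by a JSON object that holds its "fn" and its "kwargs", one argument or row to a line. jog_arm: Moves the arm, as the interface text tells. Its arguments: {"type":"object","properties":{"moves":{"type":"array"},"newtons":{"type":"number"}},"required":["moves"]}

```bash
mkdir -p pics; ls
cat > h.py <<'E'
import numpy as np, cv2
from plant import get_state, capture, close_job, regions_of
from scipy.spatial.transform import Rotation as R
def T_tool(s):
    T=np.eye(4);T[:3,:3]=R.from_euler('xyz',s['eef_rot'],degrees=True).as_matrix();T[:3,3]=s['tcp_pos'];return T
def shot(n):
    s=get_state();c=capture(n)
    c['W']=np.array(c['world_from_camera']) if 'world_from_camera' in c else T_tool(s)@np.array(c['hand_eye'])
    return c
def ray(c,px):
    K=np.array(c['mtx']);d=np.array([(px[0]-K[0,2])/K[0,0],(px[1]-K[1,2])/K[1,1]]);u=d.copy()
    for _ in range(20): u=d/(1+c['k1']*(u@u))
    v=c['W'][:3,:3]@np.array([u[0],u[1],1]);return c['W'][:3,3],v/np.linalg.norm(v)
def atz(c,px,z):
    o,v=ray(c,px);return o+v*(z-o[2])/v[2]
def proj(c,p):
    q=np.linalg.inv(c['W'])@np.r_[p,1];u=q[:2]/q[2];u=u*(1+c['k1']*(u@u));K=np.array(c['mtx']);return np.array([K[0,0]*u[0]+K[0,2],K[1,1]*u[1]+K[1,2]])
def tri(rs):
    A=0;b=0
    for o,v in rs:
        P=np.eye(3)-np.outer(v,v);A=A+P;b=b+P@o
    return np.linalg.solve(A,b)
E
python3 - <<'E'
from h import *
print(get_state())
for n in ['side','top']:
    c=shot(n);cv2.imwrite(f'pics/{n}0.png',c['pixels']);print(n,c['W'].round(3).tolist(),c['mtx'],c['k1'])
    for t in ['flask_large','flask_small','rest_large','cradle','ring','gas_bottle','reactor_a','vial_plain','dose_bottle','coupling']:
        for r in regions_of(c,t)[:2]:
            ys,xs=np.nonzero(r['pixels']); print(t,round(r['confidence'],2),r['pixel'],(xs.min(),xs.max(),ys.min(),ys.max()) if len(xs) else '', atz(c,r['pixel'],0.04).round(3))
E
```

```text
pics
{'time_s': 0.0, 'joints': array([-5.43685100e+01,  2.05909534e+01,  6.32515842e-01, -1.85611122e-02,
       -7.01356874e+01, -1.65051504e+01]), 'qd': array([ 0.01706666, -0.04626876,  0.06243539, -0.05308723, -0.04448349,
       -0.02133958]), 'joint_torque': array([-3.76070716e-05, -5.82720244e+01,  2.93048662e+01,  6.99722528e+00,
        6.72475944e-03, -1.51710210e-04]), 'tcp_pos': array([ 0.22094618, -0.63728951,  0.22562347]), 'eef_rot': array([ 1.79904796e+02, -1.00138589e-02, -1.60879973e+02]), 'contact_force': array([-0.47583631, -0.59478494,  0.09502131]), 'moment': array([0.0211915 , 0.02386985, 0.01284294]), 'gripper_force': 0.0, 'gripper_width': 0.08786367058621938}
side [[0.996, -0.024, 0.091, 0.447], [-0.093, -0.404, 0.91, -0.799], [0.015, -0.914, -0.405, 0.434], [0.0, 0.0, 0.0, 1.0]] [[369.02994076   0.         265.27642074]
 [  0.         369.02994076 193.97589458]
 [  0.           0.           1.        ]] -0.018803234508188226
flask_large 0.56 [245.7, 231.5] (np.int64(233), np.int64(262), np.int64(196), np.int64(248)) [ 0.475 -0.108  0.04 ]
flask_large 0.25 [2
[... 2142 characters left out ...]
64(242)) [0.452 0.059 0.04 ]
ring 0.92 [211.4, 225.0] (np.int64(203), np.int64(229), np.int64(210), np.int64(240)) [0.431 0.082 0.04 ]
ring 0.31 [219.0, 219.3] (np.int64(197), np.int64(237), np.int64(202), np.int64(242)) [0.446 0.061 0.04 ]
vial_plain 0.48 [249.6, 220.9] (np.int64(244), np.int64(252), np.int64(215), np.int64(223)) [ 0.442 -0.024  0.04 ]
dose_bottle 0.74 [285.9, 207.6] (np.int64(276), np.int64(298), np.int64(197), np.int64(219)) [ 0.478 -0.124  0.04 ]
dose_bottle 0.52 [340.8, 238.3] (np.int64(328), np.int64(346), np.int64(228), np.int64(246)) [ 0.393 -0.273  0.04 ]
coupling 0.75 [316.3, 154.1] (np.int64(303), np.int64(325), np.int64(150), np.int64(171)) [ 0.626 -0.21   0.04 ]
```

Run:
```python
import cv2
a=cv2.imread('pics/side0.png')[130:330,130:390];b=cv2.imread('pics/top0.png')[100:280,150:384]
cv2.imwrite('pics/a.png',cv2.resize(a,None,fx=3,fy=3,interpolation=2));cv2.imwrite('pics/b.png',cv2.resize(b,None,fx=3.3,fy=3.3,interpolation=2))
```

```text
(no output)
```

View pics/a.png

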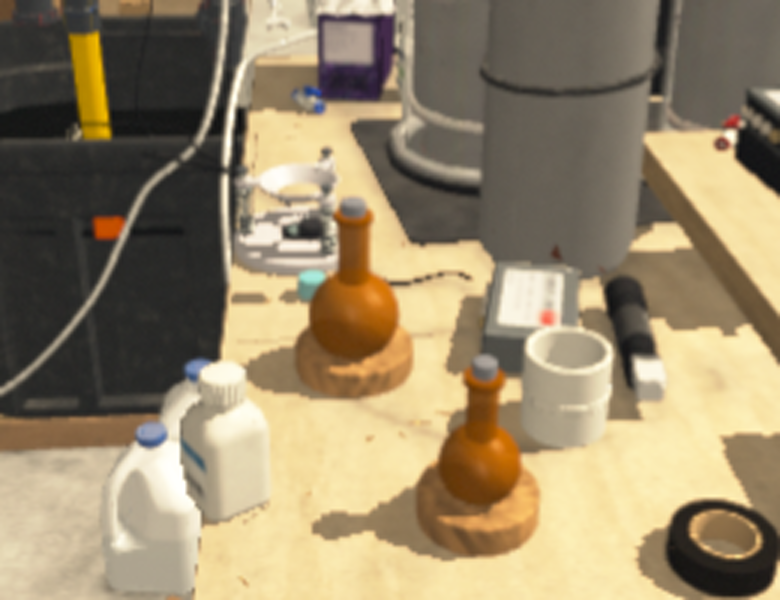

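View pics/b.png

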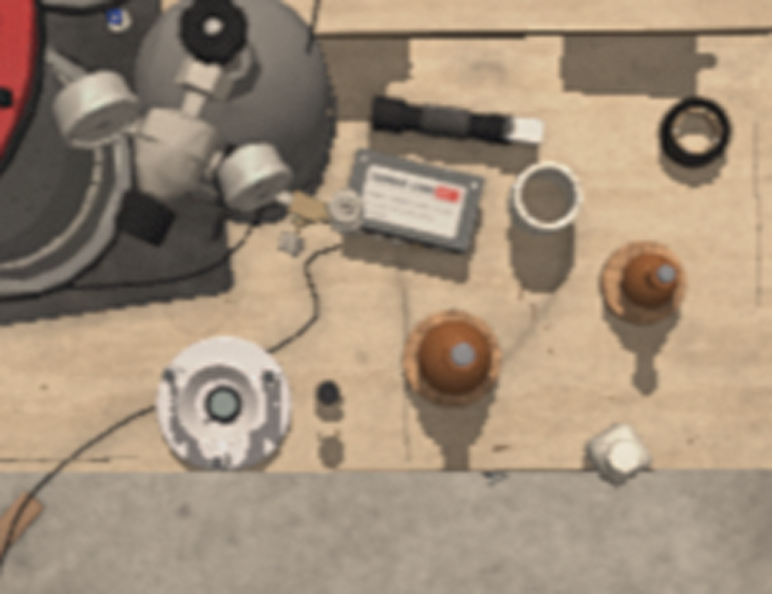

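Side view: large flask bulb at about (247.7, 234.7), stopper at (247.7, 198), cradle behind it near (229, 189). Top view: bulb (288, 208), stopper (290, 207), cradle foot centre (218, 222); gas bottle stands up and left of the flask in the picture.

Run:
```python
from h import *
s=shot('side');t=shot('top')
S=lambda x,y:(x/3+130-.33,y/3+130-.33)
Tp=lambda x,y:(x/3.3+150-.35,y/3.3+100-.35)
print('bulb top',atz(t,Tp(455,357),.043),'stopper top',atz(t,Tp(462,354),.13))
print('bulb side',atz(s,S(353,314),.043),'stop side',atz(s,S(353,204),.13))
print('tri bulb',tri([ray(s,S(353,314)),ray(t,Tp(455,357))]),'tri stop',tri([ray(s,S(353,204)),ray(t,Tp(462,354))]))
print('cradle foot',atz(t,Tp(224,402),.008),'window',atz(t,Tp(224,403),.012),'ring side',atz(s,S(298,178),.063),'ring top',atz(t,Tp(218,394),.063))
for z in(0.1,.3,.4,.45): print('gas body top',z,atz(t,Tp(235,95),z), 'right knob',atz(t,Tp(255,175),z))
print('gas base side',[atz(s,S(x,y),0) for x,y in((485,240),(560,268),(640,255))])
print('vial',atz(t,Tp(328,392),.065))
```

```text
bulb top [ 0.47680143 -0.12809418  0.043     ] stopper top [ 0.47641983 -0.12679036  0.13      ]
bulb side [ 0.47770843 -0.12547753  0.043     ] stop side [ 0.47789097 -0.1309287   0.13      ]
tri bulb [ 0.47717547 -0.12799345  0.04445348] tri stop [ 0.47727626 -0.12696643  0.12817931]
cradle foot [0.44058874 0.0672871  0.008     ] window [0.43973058 0.06698094 0.012     ] ring side [0.44052236 0.07253752 0.063     ] ring top [0.44707071 0.06797997 0.063     ]
gas body top 0.1 [0.68742635 0.05102689 0.1       ] right knob [0.62223367 0.03506706 0.1       ]
gas body top 0.3 [0.64561644 0.03721281 0.3       ] right knob [0.59137196 0.02393321 0.3       ]
gas body top 0.4 [0.62471149 0.03030577 0.4       ] right knob [0.57594111 0.01836628 0.4       ]
gas body top 0.45 [0.61425902 0.02685225 0.45      ] right knob [0.56822568 0.01558282 0.45      ]
gas base side [array([0.60400918, 0.07057652, 0.        ]), array([0.65904745, 0.01366258, 0.        ]), array([0.73394624, 0.03292804, 0.        ])]
vial [ 0.44815027 -0.02225     0.065     ]
```

```bash
cat >> h.py <<'E'
def to(p):
    s=get_state();T=T_tool(s);d=T[:3,:3].T@(np.array(p)-T[:3,3])*100
    print('shift cm',d.round(2),'at',T[:3,3].round(4),'rot',s['eef_rot'].round(2),'t',s['time_s'],'F',s['contact_force'].round(1),'w',s['gripper_width'])
E
python3 -c "
from h import *
to([.477,-.127,.2])
print(capture('wrist')['hand_eye'].round(3))"
```

```text
shift cm [-40.91  39.87   2.65] at [ 0.2211 -0.6377  0.2266] rot [-180.     -0.   -160.88] t 1.2 F [-0.2 -0.1 -0.3] w 0.08766409292966043
[[ 0.    -0.962 -0.274  0.074]
 [ 1.     0.     0.001  0.   ]
 [-0.    -0.274  0.962 -0.159]
 [ 0.     0.     0.     1.   ]]
```

{"fn": "jog_arm", "kwargs": {
  "moves": [
    [[-2,2,0],0,8.7],
    [[-4,4,0],0,8.7],
    [[-4,4,0],0,8.7],
    [[-4,4,0],0,8.7],
    [[-4,4,0],0,8.7],
    [[-4,4,0],0,8.7],
    [[-4,4,0.5],0,8.7],
    [[-4,4,0.5],0,8.7],
    [[-4,4,0.5],0,8.7],
    [[-3,3,0.5],0,8.7],
    [[-2.4,2,0],0,8.7],
    [[0,0,0],0,8.7]
  ]
}}

```text
time_s: 2.75
tcp_pos: [0.4666, -0.1385, 0.2067]
eef_rot: [-180.0, 0.0, -160.7]
contact_force: [0.7, -0.5, 1.4]
gripper_width: 0.0869
gripper_force: 0.0
```

Run:
```python
from h import *
to([.477,-.127,.2])
c=shot('wrist');cv2.imwrite('pics/w1.png',c['pixels'])
for n in ['flask_large','rest_large','cradle']:
    for r in regions_of(c,n)[:2]: print(n,r['confidence'],r['pixel'])
for p in([.477,-.127,.13],[.477,-.127,.043],[.44,.068,.012]): print(proj(c,p))
```

```text
shift cm [-1.36  0.75  0.67] at [ 0.4666 -0.1385  0.2067] rot [-1.7999e+02  2.0000e-02 -1.6071e+02] t 2.75 F [ 0.7 -0.5  1.4] w 0.08689991848063466
flask_large 0.73 [262.9, 192.0]
rest_large 0.89 [255.9, 160.4]
cradle 0.66 [418.8, 199.4]
cradle 0.6 [262.6, 191.5]
[265.29070968 216.47222926]
[263.12724567 189.43048046]
[419.82083133 205.74961778]
```

View pics/w1.png

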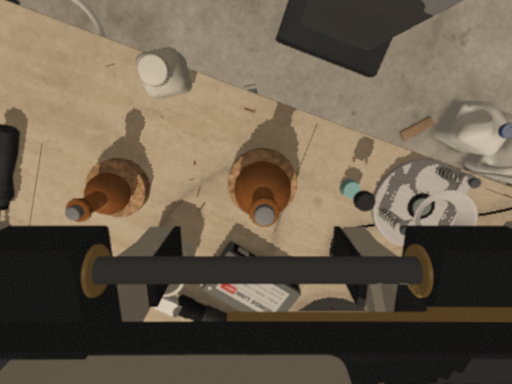

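Wrist view: stopper at (264, 214), bulb (264, 190), cradle window (420, 206). All match the prediction within about 2 px, so I go down and grip.

{"fn": "jog_arm", "kwargs": {
  "moves": [
    [[-1.35,0.75,0],0,8.7],
    [[0,0,0],0,8.7],
    [[0,0,2],0,6],
    [[0,0,3],0,6],
    [[0,0,3],0,6],
    [[0,0,2.5],0,6],
    [[0,0,1.5],0,6],
    [[0,0,0.7],0,6],
    [[0,0,0],0,6]
  ]
}}

```text
time_s: 4.08
tcp_pos: [0.476, -0.1287, 0.0797]
eef_rot: [-180.0, -0.0, -160.9]
contact_force: [0.5, -0.5, -0.4]
gripper_width: 0.0602
gripper_force: 0.0
```

Run:
```python
from h import *
to([.477,-.127,.079])
c=shot('side');cv2.imwrite('pics/s1.png',cv2.resize(c['pixels'][130:290,170:350],None,fx=4,fy=3.7))
```

```text
shift cm [-0.15  0.13  0.07] at [ 0.476  -0.1287  0.0797] rot [-1.7999e+02 -1.0000e-02 -1.6087e+02] t 4.075 F [ 0.5 -0.5 -0.4] w 0.06023375479126148
```

View pics/s1.png

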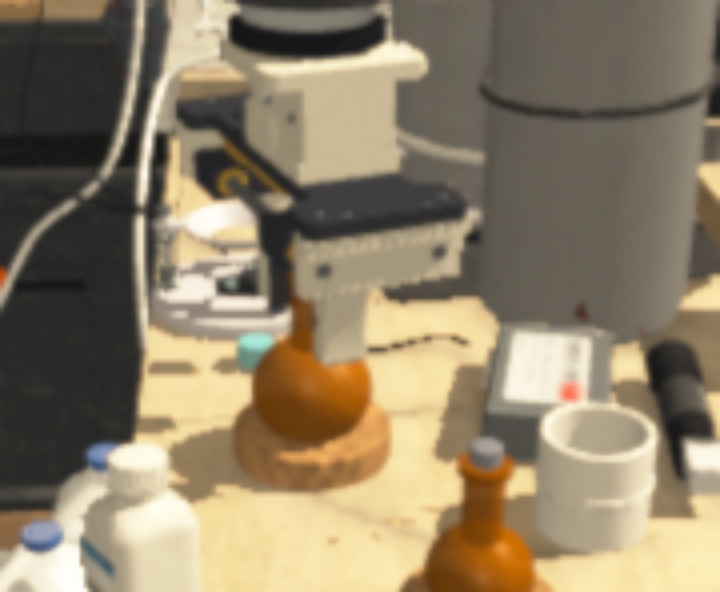

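The fingers straddle the neck, with the bulb below at about (312, 385) in the crop. I make a small correction and close.

{"fn": "jog_arm", "kwargs": {
  "moves": [
    [[-0.12,0.1,0.05],0,4],
    [[0,0,0],0,3],
    [[0,0,0],0,2],
    [[0,0,0],0,1.5],
    [[0,0,0],0,1.5],
    [[0,0,0],0,1.5],
    [[0,0,0],0,1.5]
  ],
  "newtons": 35
}}

```text
time_s: 5.0
tcp_pos: [0.4768, -0.1273, 0.0791]
eef_rot: [-180.0, 0.0, -160.9]
contact_force: [-0.6, 0.1, 1.1]
gripper_width: 0.026
gripper_force: 35.0
```

{"fn": "jog_arm", "kwargs": {
  "moves": [
    [[0,0,-0.5],0,1.5],
    [[0,0,-1.5],0,1.5],
    [[0,0,-2.5],0,1.5],
    [[0,0,-3],0,1.5],
    [[0,0,-2.5],0,1.5],
    [[0,0,-1],0,1.5],
    [[0,0,0],0,1.5],
    [[0,0,0],0,1.5]
  ]
}}

```text
time_s: 6.0
tcp_pos: [0.476, -0.1273, 0.1881]
eef_rot: [180.0, -0.1, -160.9]
contact_force: [0.2, 0.1, -1.6]
gripper_width: 0.0264
gripper_force: 35.0
```

Run:
```python
from h import *
to([.44,.0675,.18])
c=shot('wrist');cv2.imwrite('pics/w2.png',c['pixels'])
```

```text
shift cm [-2.97 19.58  0.82] at [ 0.476  -0.1273  0.1881] rot [ 1.7996e+02 -8.0000e-02 -1.6089e+02] t 6.0 F [ 0.2  0.1 -1.6] w 0.026375630762300425
```

View pics/w2.png

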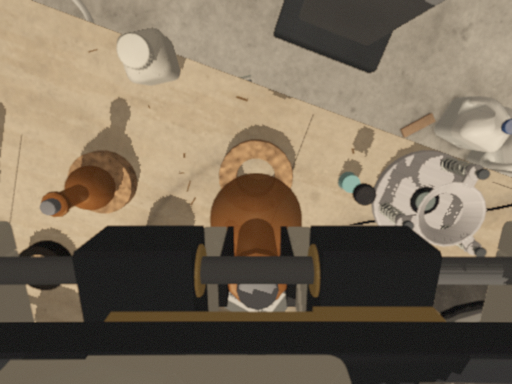

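The flask is lifted clear. In the wrist view the bulb is at about (256, 218), the empty cork ring at (256, 165) and the cradle ring at right (450, 212). I carry it across at this height.

{"fn": "jog_arm", "kwargs": {
  "moves": [
    [[0,1,0],0,1.5],
    [[-0.3,2,0],0,1.5],
    [[-0.4,2.5,0],0,1.5],
    [[-0.4,2.5,0],0,1.5],
    [[-0.5,2.5,0],0,1.5],
    [[-0.5,2.5,0],0,1.5],
    [[-0.4,2.5,0],0,1.5],
    [[-0.3,2,0],0,1.5],
    [[-0.2,1.5,0],0,1.5],
    [[0,0.6,0],0,1.5],
    [[0,0,0],0,1.5],
    [[0,0,0],0,1.5]
  ]
}}

```text
time_s: 7.55
tcp_pos: [0.4408, 0.0673, 0.189]
eef_rot: [-180.0, -0.0, -160.9]
contact_force: [-0.5, 0.4, -1.8]
gripper_width: 0.0261
gripper_force: 35.0
```

Run:
```python
from h import *
to([.44,.0675,.188])
s=get_state();T=T_tool(s)
B=(T@[0,0,.036,1])[:3];N=(T@[0,0,-.05,1])[:3]
im=[]
for n in('side','wrist'):
    c=shot(n);cv2.imwrite(f'pics/{n}2.png',c['pixels']);print(n,'bulb',proj(c,B),'stop',proj(c,N),'window',proj(c,[.44,.0675,.012]))
    for k in('flask_large','ring'):
      for r in regions_of(c,k)[:2]:
        ys,xs=np.nonzero(r['pixels']);print(k,r['confidence'],r['pixel'],xs.min(),xs.max(),ys.min(),ys.max())
    im.append(c['pixels'])
a=cv2.resize(im[0][100:250,150:300],(600,600),interpolation=2)
cv2.imwrite('pics/s2c.png',a)
```

```text
shift cm [0.07 0.05 0.1 ] at [0.4408 0.0673 0.189 ] rot [-1.7999e+02 -2.0000e-02 -1.6089e+02] t 7.55 F [-0.5  0.4 -1.8] w 0.02605310725316306
side bulb [228.20488575 155.98605118] stop [227.28177668 121.04282618] window [229.30135208 207.81603646]
flask_large 0.63 [227.5, 155.7] 216 241 125 168
ring 0.55 [232.9, 189.5] 209 242 183 202
wrist bulb [256.43459504 218.39317355] stop [256.35061732 291.00860254] window [256.90072711 174.46055876]
flask_large 0.74 [256.9, 217.7] 210 301 173 308
ring 0.76 [257.6, 162.2] 204 291 130 194
```

View pics/s2c.png

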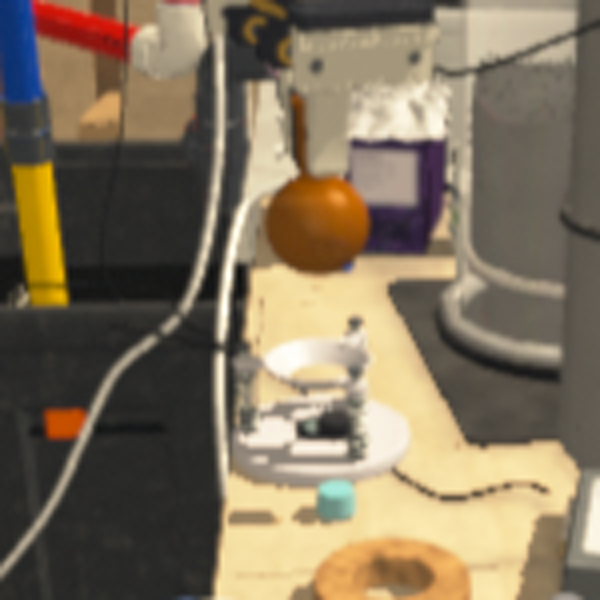

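View pics/wrist2.png

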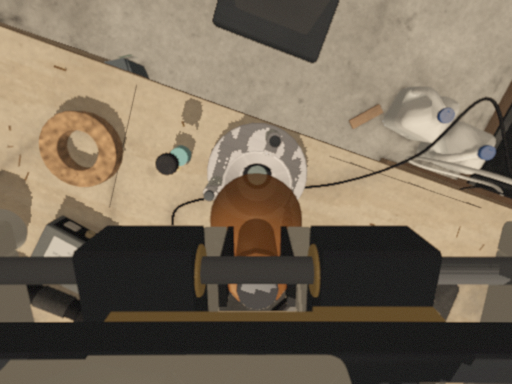

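Bulb and tool axis agree, and the wrist view shows the window at (258, 174) against 256.9, 174.5 predicted. The aim is within about 1 mm, so I lower.

{"fn": "jog_arm", "kwargs": {
  "moves": [
    [[0.05,0.05,1],0,1.5],
    [[0,0,1.5],0,1.5],
    [[0,0,1.5],0,1.5],
    [[0,0,1.2],0,1.5],
    [[0,0,0.8],0,1.5],
    [[0,0,0.5],0,1.5],
    [[0,0,0.3],0,1.5],
    [[0,0,0],0,1.5]
  ]
}}

```text
time_s: 8.85
tcp_pos: [0.4403, 0.068, 0.1211]
eef_rot: [-180.0, 0.0, -160.9]
contact_force: [-0.9, 0.1, -2.7]
gripper_width: 0.0262
gripper_force: 35.0
```

{"fn": "jog_arm", "kwargs": {
  "moves": [
    [[0,0,0.2],0,1.5],
    [[0,0,0.2],0,1.5],
    [[0,0,0.2],0,1.5],
    [[0,0,0.2],0,1.5],
    [[0,0,0],0,1.5],
    [[0,0,0],0,1.5]
  ]
}}

```text
time_s: 9.6
tcp_pos: [0.4404, 0.068, 0.1134]
eef_rot: [-180.0, 0.0, -160.9]
contact_force: [-0.9, -0.8, 3.5]
gripper_width: 0.0262
gripper_force: 35.0
```

Contact came at about z = 0.1135, as expected, with little side force. Now I press down.

{"fn": "jog_arm", "kwargs": {
  "moves": [
    [[0,0,0.2],0,1.5],
    [[0,0,0.3],0,1.5],
    [[0,0,0.3],0,1.5],
    [[0,0,0.3],0,1.5],
    [[0,0,0.3],0,1.5],
    [[0,0,0],0,1.5],
    [[0,0,0],0,1.5]
  ]
}}

```text
time_s: 10.48
tcp_pos: [0.4406, 0.0681, 0.0994]
eef_rot: [-180.0, 0.0, -160.9]
contact_force: [-1.5, -1.0, 8.1]
gripper_width: 0.0258
gripper_force: 35.0
```

{"fn": "jog_arm", "kwargs": {
  "moves": [
    [[0,0,0.15],0,1.5],
    [[0,0,0.15],0,1.5],
    [[0,0,0.1],0,1.5],
    [[0,0,0],0,1.5],
    [[0,0,0],0,1.5]
  ]
}}

```text
time_s: 11.1
tcp_pos: [0.4406, 0.0681, 0.0955]
eef_rot: [-180.0, 0.0, -160.9]
contact_force: [-2.5, -1.1, 9.1]
gripper_width: 0.0262
gripper_force: 35.0
```

{"fn": "jog_arm", "kwargs": {
  "moves": [
    [[0,0,0.05],0,1.5],
    [[0,0,0.05],0,1.5],
    [[0,0,0.05],0,1.5],
    [[0,0,0],0,1.5],
    [[0,0,0],0,1.5]
  ]
}}

```text
time_s: 11.72
tcp_pos: [0.4408, 0.0682, 0.0942]
eef_rot: [-180.0, 0.1, -160.8]
contact_force: [-2.5, -1.1, 12.1]
gripper_width: 0.0262
gripper_force: 35.0
```

{"fn": "jog_arm", "kwargs": {
  "moves": [
    [[0,0,0.05],0,1.5],
    [[0,0,0],0,1.5],
    [[0,0,0],0,1.5]
  ]
}}

```text
time_s: 12.1
tcp_pos: [0.4413, 0.0682, 0.0942]
eef_rot: [-180.0, 0.1, -160.8]
contact_force: [-2.7, -0.8, 16.9]
gripper_width: 0.0265
gripper_force: 35.0
```

The force now rises (12 → 17 N) with no further travel, so the ring is at its stop. One check picture.

Run:
```python
from h import *
c=shot('side');cv2.imwrite('pics/s3c.png',cv2.resize(c['pixels'][120:270,150:300],(600,600),interpolation=2))
print(proj(c,[.4408,.068,.058]));to([.4408,.068,.094])
```

```text
[229.16732782 191.50156177]
shift cm [ 0.05 -0.01  0.02] at [0.4413 0.0683 0.0942] rot [-1.7998e+02  1.2000e-01 -1.6083e+02] t 12.15 F [-3.3 -1.2 16. ] w 0.025903908458334568
```

View pics/s3c.png

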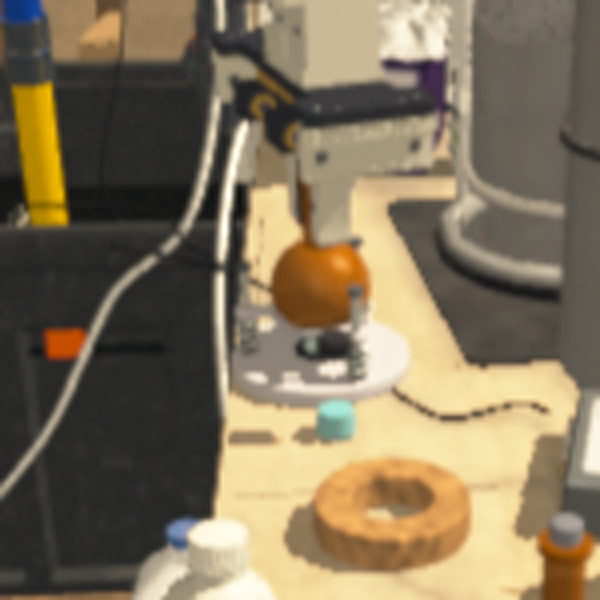

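Run:
```python
from h import *
c=shot('side')
for r in regions_of(c,'ring')[:2]:
    ys,xs=np.nonzero(r['pixels']);print(r['confidence'],r['pixel'],xs.min(),xs.max(),ys.min(),ys.max())
o=cv2.imread('pics/side2.png')
f=lambda i:cv2.resize(i[175:225,200:260],(480,400),interpolation=0)
w=shot('wrist')['pixels'][120:220,196:316]
cv2.imwrite('pics/cmp.png',cv2.resize(np.hstack([f(o),f(c['pixels']),cv2.resize(w,(480,400))]),(800,222+0)))
cv2.imwrite('pics/cmp.png',np.vstack([cv2.resize(np.hstack([f(o),f(c['pixels'])]),(800,333)),cv2.resize(w,(800,266))[:, :]]))
```

```text
0.69 [211.8, 199.3] 209 242 196 205
0.67 [288.0, 305.7] 269 309 285 315
```

View pics/cmp.png

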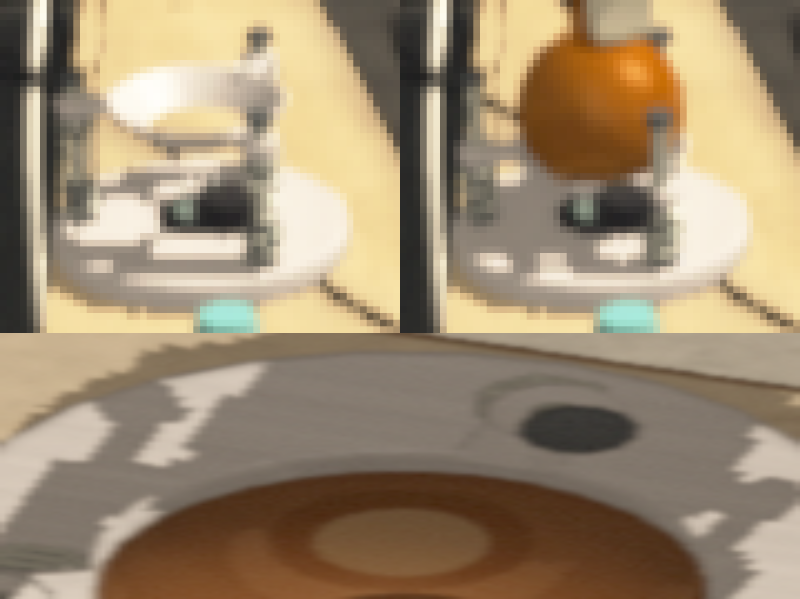

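The ring's lug on the left post dropped from row 105 to 155 in the crop. That is about 7.5 px, or 20 mm, so the ring is at its stop with the flask upright in it.

```bash
python3 -c "
from h import *
print(close_job())"
```

```text
the job is handed in; nothing more can be done
None
```

The large flask is seated upright in the sprung ring and held pressed at the bottom stop (about 17 N at the wrist, at about 12 s); the other items were left alone, and the job is handed in with no verdict returned.

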